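Snap the test coupler onto the slanted port and hold it home

ROBOT

A 6-joint arm with a two-finger parallel gripper is mounted at the origin on the work surface. World frame = base frame: x ahead of the robot, y to its left, z up, the work surface at z = 0. Lengths are in m, angles in degrees, forces in N, time in s.
With the tool pointing down it reaches from about 0.4 to 0.825 m from the base axis. Payload 7 kg.
Tool frame: the origin (TCP) lies midway between the tips of the shut fingers; the grasp point (between the pads) lies 19 mm behind it (r.grip_point_offset is the z of the grasp point in the tool frame, in m); z points along the fingers, y is the line along which they close (so a half turn about z gives the same grasp; the last joint's range is limited). The gripper opens to 88 mm and grips with 3 to 60 N. Pads are 19 mm wide; open, the fingers measure 130 mm over their backs; the gripper's body (78 mm by 193 mm) begins 47 mm behind the grasp point.
Start: joints at [-60.842, 20.546, 0.682, 0, -70.136, -16.507], TCP at [0.148, -0.659, 0.227] pointing down, gripper open.
Joint ranges: [-176.03, 176.03], [-82.01, 121.73], [-58.28, 71.71], [-173.87, 95.51], [-174.79, -0.11], [-173.66, 173.66]. Speed limits (degrees/s): [136.94, 136.94, 172.46, 180, 180, 180].

INTERFACE

Orientations are given as [roll, pitch, yaw] about the fixed x, y, z axes, in that order (R = Rz(yaw) Ry(pitch) Rx(roll)).
In Python, from plant import r, viewer, recognise, outline_of, pinpoint gives the robot as it stands.
- The arm moves only by the tool move_arm, never from a script. Its argument "targets" is a list of rows, each a list of 2 entries, a list of its own where there are three numbers: the shift along the tool's x, y, z in cm, then the turn, a rotation vector about the tool's x, y, z in rad. A call has 1 to 5 rows; each row is the pose to reach, as a shift and turn from the pose commanded when the call began, along the tool's axes at that moment; what a row does not reach only later rows make up. A row lasts 1/8 s, in which the tool goes at most 62.5 mm and 10.7 degrees, less where a joint would pass 70% of its speed; a pose out of reach is approached as far as the arm can. A call with a gripper value outside its range is refused whole. "jaw" is the finger opening in cm, from 0 to 8.76, set as the call begins (left out, the last holds). The fingers move at their own pace and stop on an object; "squeeze" is the grip in N (left out, the last holds). Time passes only in rows, so rows that repeat a pose let the fingers close. It gives the time, the measured TCP pose, the force, the opening and the grip force at its end, in the units of the state.
- r.get_state(): the state, without advancing time (a new reading comes with each control period).
- viewer.capture(name): name is "scene" or "top"; returns a dict with "image" (420x560x3 uint8, blue, green, red), "intrinsics" (3x3 intrinsics, pixels), "camera_from_world" (4x4, takes a point from world to camera coordinates). Camera axes: x right, y up, looking along -z (the intrinsics and any distortion apply to the point x, -y, -z); pixel columns grow to the right and rows downward; lengths in m; the calibration is good to about 2 mm. A picture is of the moment at which its call begins. There is no depth.
- r.close_job(): hands the job in; it is judged then, once.
Trained networks look in the newest picture that a camera, given by its name, has taken for a name from the list of things; names that differ only in an ending like _2 or _b are one class to them, and where a whole thing is asked for, a point or a joint stands for the part that bears it (a point fixed in the world has none). Each returns a list of dicts, best first, with "score" (0 to 1); they miss things now and then, are a little off and sometimes report something else, mostly with a low value. They report only what shows in the picture. A call takes as long as a camera call. They do not tell look-alikes from the thing itself.
- recognise(label, camera): "box" ([left, top, right, bottom] in pixels, round what is visible of it).
- outline_of(label, camera): "mask" (420x560 bool, what is visible of it) and "box" ([left, top, right, bottom] in pixels, round what is visible of it).
- pinpoint(label, camera): "location" ([row, column] in pixels: a listed point, or the origin of a listed thing).
The state is a dict: "time_s": time; "joints": joint angles; "qd": joint speeds; "joint_torque": joint torques, N m; "tcp_pos": TCP position; "eef_rot": TCP orientation; "contact_force": force on the tool from outside, world axes, zero at the start; "moment": the same for the moment, N m; "gripper_width": finger opening in m; "gripper_force": force on a finger pad.
Only numpy, scipy, OpenCV 4.12 (cv2) and the standard library are available. Lean on these libraries where they do the work, as an engineer would, in place of code of your own. Each camera call takes 0.05 s, during which the arm holds its last target. There are 200 camera calls.

TASK

Pick up the test coupler (the square black grip standing on a beaded steel nose) and press it squarely onto the slanted spring pin of the contact station until its bead snaps past the two rollers, then push it fully home against the pin's spring, its nose flush on the slanted face. Finish while still gripping the coupler and keeping it pressed home, because the spring pushes it back off the face as soon as you let go. Leave the other loose things on the bench where they are.

Things in the scene. Friction and masses are not known exactly. Their poses are not given: they have to be found in the camera images.
- coupler: Test coupler, loose, 0.1 to 0.2 kg, 89 mm tall, upright on its nose. Steel nose 28 mm in diameter, 40 mm long, with a blind bore (16 mm diameter, 25 mm deep) in its end and a round bead (35 mm diameter, 5 mm thick, its middle 9 mm above the end). Any turn about z fits. Origin: centre of the nose's open end. z: long axis, nose to cap; x, y: square to the grip's flats.
- coupler_grip (a point): Middle of the coupler's black square grip, 34 x 34 mm with flat sides, which reaches from 40 to 85 mm above the nose's end (this point: 62.5 mm). On its top is a round steel cap, 20 mm in diameter, 4 mm high; no other block has one. Grip it here on two facing flats. Axes as the coupler's.
- station: Contact station, fixed: blue case 150 (x) x 130 (y) x 30 mm with a slanted grey head on it. Origin under its centre, on the bench. x: level, from its front (which faces the robot, give or take half a radian) to its back.
- port: The station's slanted grey head; its face, 64 x 84 mm, is tilted 25 degrees from level, up and to the station's front. Origin: centre of that face, 75 mm above the bench, where the brass pin comes out. z: square out of the face along the pin, the line on which the coupler goes on. y: level; the two roller jaws stand at +y and -y. Home: the coupler's origin at this origin, its z along this z.
- pin (a joint): Brass spring pin, 12 mm diameter, tapered tip, standing 34 mm out of the port's face at 0; the bottom of the coupler's bore pushes it in. Value: depth pushed in, m, 0 to 0.012. First touched when the nose's end is 9 mm from the face; 0.009 when the nose is flush. Pushes back 4 N plus 600 N/m, about 9.5 N when home.
- jaw_left (a joint): Spring jaw at the port's +y, steel roller (8 mm diameter) 19 mm above the face, inner side 15 mm from the pin's axis. Jaws are 27 mm high, out to 32 mm from the axis. Value: spread outward, m, 0 at rest, max 0.006. The bead needs 7 to 12 N to pass both: spreading starts with the nose's end 15 mm from the face, is widest (0.0025) at 10 mm, closed again (the snap) at 5 mm.
- jaw_right (a joint): The same jaw on the port's -y side.
- adapter: Bystander: black block, 34 x 50 x 48 mm high, no steel parts. Origin under its centre.
- terminator: Bystander: round black knob 42 mm in diameter, 70 mm high, on a plain steel foot. Origin under its centre.
- mouse: Bystander: computer mouse, 62 x 100 x 33 mm. Origin under its centre.
- meter: Bystander: flat blue hand meter, 75 x 130 x 30 mm. Origin under its centre.
- driver: Bystander: screwdriver lying on the bench.
- spanner: Bystander: spanner, 150 mm long, lying on the bench.
- caps_jar: Bystander: small jar, 44 mm in diameter, 55 mm high. Origin under its centre.
- parts_tray: Bystander: empty grey tray, 100 x 140 x 30 mm. Origin under its centre.
Things that resemble listed ones, but are neither listed nor needed, are in the scene too. Leave any orange look-alike of the coupler alone.

How it is judged:
By the outcome, as a careful person would: the job done as asked, in the order asked, and still so for the second after the job is handed in, while the arm keeps its last pose, push and grip.
It also fails if it takes over 42 s, if anything falls off the work surface, if the arm or the gripper's body presses on something with over 40 N, if the wrist force passes 120 N, or if a joint passes its speed limit or range.

## Working session

There is one attempt and no reset: what is moved stays moved. The work goes in short steps, Python scripts to look and compute and a tool call to move; the robot and the scene stay as the last step left them, time stands still between calls to the robot, and variables do not carry over. Pictures are saved under pics/ and viewed, at most 10 in all, crops included, and the job is handed in when it is done.

Besides the shell and the picture viewer there is one more tool, called after "Call:" as name(argument=value, ...) on one line, values as JSON. move_arm: Moves the arm, as the interface text tells. Its arguments: {"type":"object","properties":{"targets":{"type":"array","items":{"type":"array"}},"jaw":{"type":"number"},"squeeze":{"type":"number"}},"required":["targets"]}

```bash
ls; mkdir -p pics; python3 - <<'E'
from plant import r, viewer, recognise, outline_of, pinpoint
import cv2,numpy as np
for c in("scene","top"):
    d=viewer.capture(c); cv2.imwrite(f"pics/{c}0.png",d["image"])
    print(c,d["intrinsics"].tolist(),np.round(d["camera_from_world"],4).tolist())
    for l in("coupler","coupler_grip","port","station","adapter","terminator"):
        for f in(recognise,pinpoint):
            print(l,[(np.round(o.get("box",o.get("location")),1).tolist(),round(o["score"],2)) for o in f(l,c)[:4]])
print(r.get_state()); print(r.grip_point_offset)
E
```

```text
pics
scene [[479.2953745054508, 0.0, 281.4715196584081], [0.0, 479.2953745054508, 207.49383765835432], [0.0, 0.0, 1.0]] [[-0.0703, 0.9975, 0.0102, 0.053], [-0.7194, -0.0578, 0.6922, 0.3582], [0.6911, 0.0413, 0.7216, -1.6354], [0.0, 0.0, 0.0, 1.0]]
coupler [([176.6, 189.5, 193.5, 221.9], 0.9), ([240.2, 226.4, 265.1, 261.1], 0.9), ([198.7, 220.0, 216.7, 252.6], 0.88), ([226.0, 201.0, 245.6, 232.6], 0.72)]
coupler [([214.2, 190.6], 0.97), ([247.7, 211.9], 0.8), ([280.1, 210.1], 0.73), ([228.9, 235.5], 0.6)]
coupler_grip [([224.5, 199.7, 241.4, 233.9], 0.85), ([199.7, 221.5, 213.7, 251.1], 0.78), ([172.1, 188.4, 193.7, 221.7], 0.77), ([238.5, 226.0, 258.7, 256.1], 0.68)]
coupler_grip [([231.6, 206.4], 0.94), ([236.0, 248.8], 0.76), ([210.3, 230.9], 0.71), ([197.6, 184.1], 0.6)]
port [([400.6, 175.9, 438.7, 215.2], 0.72), ([334.4, 215.5, 372.8, 261.3], 0.56), ([199.9, 222.2, 213.5, 251.3], 0.5)]
port [([226.6, 353.1], 0.67)]
station [([323.9, 215.1, 385.2, 276.4], 0.92)]
station [([249.8, 355.8], 0.86)]
adapter [([159.9, 172.8, 182.2, 197.2], 0.65)]
adapter [([190.2, 171.5], 0.92), ([193.
[... 1181 characters left out ...]
]
{'time_s': 1.3, 'joints': array([-6.08429564e+01,  2.05466157e+01,  6.82503169e-01,  2.06765183e-03,
       -7.01356482e+01, -1.65081364e+01]), 'qd': array([-0.09305091,  0.06134631,  0.03138299,  0.04761121,  0.04204991,
       -0.0666157 ]), 'joint_torque': array([-1.93508308e-04, -5.82384753e+01,  2.93292457e+01,  7.00233445e+00,
        1.22525622e-02, -3.24390771e-05]), 'tcp_pos': array([ 0.14779353, -0.65861196,  0.22656901]), 'eef_rot': array([-1.79999218e+02, -1.79648824e-03, -1.67350390e+02]), 'contact_force': array([ 0.04731227, -0.09173756,  0.75157317]), 'moment': array([-0.01828506,  0.0027878 ,  0.04009589]), 'gripper_force': 0.0, 'gripper_width': 0.08751603548345546}
-0.0188
```

```bash
python3 - <<'E'
import cv2
s=cv2.imread("pics/scene0.png");t=cv2.imread("pics/top0.png")
cv2.imwrite("pics/s1.png",cv2.resize(s[150:300,140:440],(800,400),interpolation=cv2.INTER_CUBIC))
cv2.imwrite("pics/t1.png",cv2.resize(t[90:270,160:430],(800,533),interpolation=cv2.INTER_CUBIC))
E
```

```text
(no output)
```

View pics/s1.png

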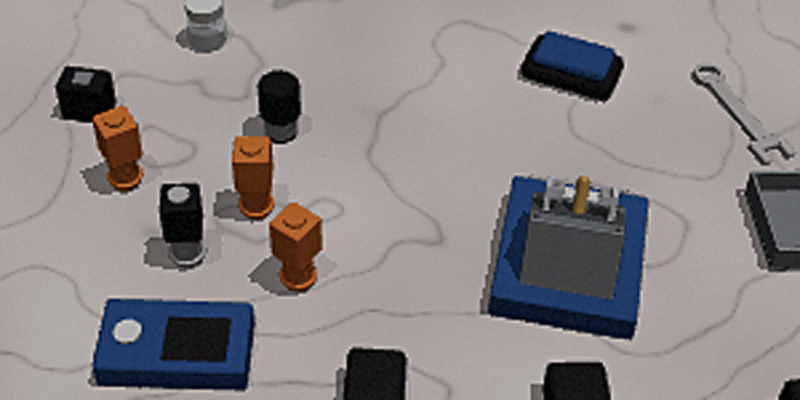

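View pics/t1.png

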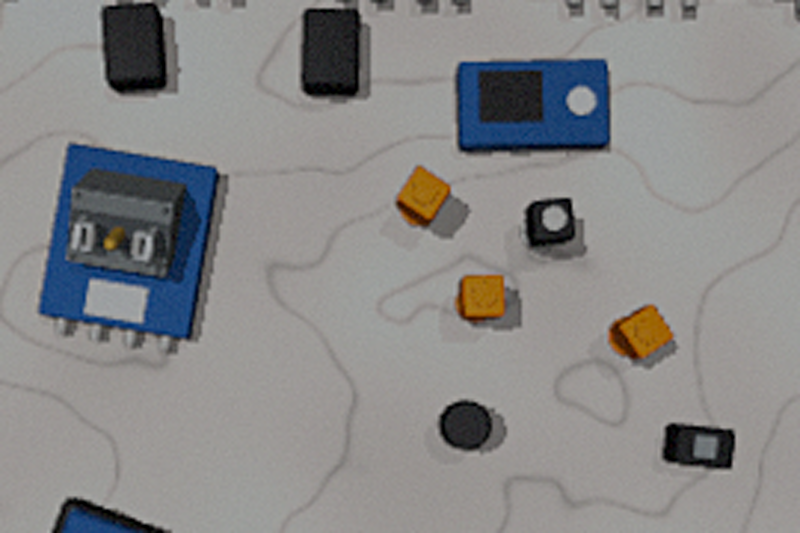

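The black look-alikes are the adapter (scene ~172,185, square plate), the terminator (245,190, round) and two plain blocks at the bottom of the scene (~281,292 and 356,295). The three orange look-alikes are at scene (184,205), (235,216) and (251,242). The only black square grip with a round steel cap and a nose is at scene (208,234) / top (346,165), so I choose that one. Next: a close crop of it and model fits.

```bash
cat > h.py <<'E'
import numpy as np,cv2
from scipy.optimize import minimize
from scipy.spatial.transform import Rotation as Ro
C={"scene":(np.array([[479.29537,0,281.47152],[0,479.29537,207.49384],[0,0,1.]]),None),"top":(np.array([[467.22648,0,278.7931],[0,467.22648,202.14498],[0,0,1.]]),None)}
def proj(d,P):
    T=d["camera_from_world"];c=np.atleast_2d(P)@T[:3,:3].T+T[:3,3]
    q=(c*[1,-1,-1])@d["intrinsics"].T; return q[:,:2]/q[:,2:]
def maskhull(img,roi,fn,near=None,S=4):
    x0,y0,x1,y1=roi; im=cv2.resize(img[y0:y1,x0:x1],None,fx=S,fy=S,interpolation=cv2.INTER_CUBIC)
    m=fn(im.astype(int),cv2.cvtColor(im,cv2.COLOR_BGR2HSV).astype(int)).astype(np.uint8)
    n,l,st,ce=cv2.connectedComponentsWithStats(m)
    if near is not None: # component closest to a pixel
        k=[i for i in range(1,n) if st[i,4]>60]; c=[np.hypot(*((ce[i]+.5)/S-.5+[x0,y0]-near)) for i in k]; m=(l==k[int(np.argmin(c))]).astype(np.uint8)
    else: m=np.isin(l,[i for i in range(1,n) if st[i,4]>60]).astype(np.uint8)
    p=np.argwhere(m)[:,::-1].astype(float); p=(p+.5)/S-.5+[x0,y0]
    return cv2.convexHull(p.astype(np.float32))[:,0]
def iou(a,b):
    a=cv2.convexHull(a.astype(np.float32));b=cv2.convexHull(b.astype(np.float32))
    i=cv2.intersectConvexConvex(a,b)[0]; return i/(cv2.contourArea(a)+cv2.contourArea(b)-i)
def box(lx,ly,z0,z1): return np.array([[x*lx/2,y*ly/2,z] for x in(-1,1) for y in(-1,1) for z in(z0,z1)])
def fit(views,model,x0,step):
    f=lambda q:-sum(iou(h,proj(d,model(q))) for d,h in views)
    x0=np.array(x0,float); s=np.vstack([x0]+[x0+np.eye(len(x0))[i]*step[i] for i in range(len(x0))])
    o=minimize(f,x0,method="Nelder-Mead",options=dict(initial_simplex=s,xatol=1e-5,fatol=1e-6,maxiter=2000))
    return o.x,[round(iou(h,proj(d,model(o.x))),3) for d,h in views]
def place(P,x,y,yaw): return P@Ro.from_euler("z",yaw).as_matrix().T+[x,y,0]
def ray(d,px,z):
    T=d["camera_from_world"];R=T[:3,:3];o=-R.T@T[:3,3];v=np.linalg.inv(d["intrinsics"])@[px[0],px[1],1];v=R.T@(v*[1,-1,-1]);return o+v*(z-o[2])/v[2]
E
cat > m.py <<'E'
from h import *
from plant import viewer
D={c:viewer.capture(c) for c in("scene","top")}
s,t=D["scene"],D["top"]
blk=lambda b,h:(b.max(2)<60)
G=[(s,maskhull(s["image"],(190,205,230,262),blk,np.array([208,235]))),(t,maskhull(t["image"],(325,145,370,185),blk,np.array([346,166])))]
x0=ray(t,(346,165),.089)
best=max((fit(G,lambda q:place(box(.034,.034,.04,.085),*q),[x0[0],x0[1],a],[.004,.004,.2]) for a in(0,.4,.8,1.2)),key=lambda o:sum(o[1]))
print("coupler",best,x0)
blue=lambda b,h:(h[:,:,0]>100)&(h[:,:,0]<130)&(h[:,:,1]>110)&(h[:,:,2]>35)
B=[(s,maskhull(s["image"],(315,205,395,285),blue)),(t,maskhull(t["image"],(168,130,240,215),blue))]
x0=ray(t,(203,172),.03)
st=max((fit(B,lambda q:place(box(.15,.13,0,.03),*q),[x0[0],x0[1],a],[.004,.004,.1]) for a in(-.2,.2,0)),key=lambda o:sum(o[1]))
print("station",st)
br=lambda b,h:(h[:,:,0]>8)&(h[:,:,0]<30)&(h[:,:,1]>110)&(h[:,:,2]>50)
P=[(s,maskhull(s["image"],(345,212,372,240),br,np.array([358,223]))),(t,maskhull(t["image"],(190,160,208,180),br,np.array([198,170])))]
yaw=st[0][2]
n=np.array([-np.sin(.4363)*np.cos(yaw),-np.sin(.4363)*np.sin(yaw),np.cos(.4363)])
e1=np.array([-np.sin(yaw),np.cos(yaw),0]);e2=np.cross(n,e1);A=np.linspace(0,6.28,16)
pin=lambda q:np.vstack([np.array([q[0],q[1],.075])+k*n+rr*(np.outer(np.cos(A),e1)+np.outer(np.sin(A),e2)) for k,rr in((0,.006),(.029,.006),(.034,.003))])
x0=ray(t,(199,170),.1058)-.034*n
pf=fit(P,pin,x0[:2],[.003,.003]);print("port",pf,"n",n, "in station frame",Ro.from_euler("z",-yaw).apply([pf[0][0]-st[0][0],pf[0][1]-st[0][1],0]))
def pic(d,items,roi):
    x0,y0,x1,y1=roi;S=min(400/(x1-x0),400/(y1-y0));im=cv2.resize(d["image"][y0:y1,x0:x1],None,fx=S,fy=S,interpolation=cv2.INTER_CUBIC)
    for p,c in items: cv2.polylines(im,[((cv2.convexHull(p.astype(np.float32))[:,0]-[x0,y0]+.5)*S).astype(int)],True,c,1)
    return cv2.resize(im,(400,300))
cm=place(box(.034,.034,.04,.085),*best[0]);sm=place(box(.15,.13,0,.03),*st[0])
I=lambda d:[(proj(d,cm),(0,255,0)),(proj(d,sm),(0,255,255)),(proj(d,pin(pf[0])),(255,0,255))]
cv2.imwrite("pics/fit.png",np.vstack([np.hstack([pic(s,I(s),(185,205,237,257)),pic(t,I(t),(326,146,366,186))]),np.hstack([pic(s,I(s),(315,205,395,285)),pic(t,I(t),(168,130,243,215))])]))
E
python3 m.py
```

```text
coupler (array([ 0.6491071 , -0.18532577,  0.18203021]), [0.846, 0.893]) [ 0.64501184 -0.18322995  0.089     ]
station (array([ 0.62923908,  0.16854592, -0.1440594 ]), [0.946, 0.961])
port (array([0.63039672, 0.16969457]), [0.777, 0.811]) n [-0.41821154  0.06066757  0.90632144] in station frame [0.00098075 0.00130294 0.        ]
```

View pics/fit.png

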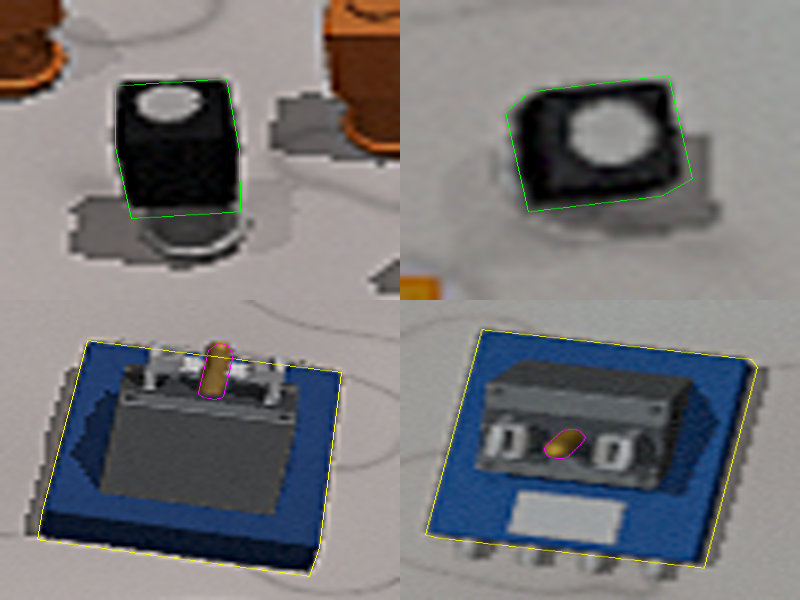

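The crop shows the black square grip with its round steel cap, at scene (208,234) / top (346,165). The green, yellow and magenta fits of coupler, station and pin sit well, and the port is at about (0.630, 0.169). Now moving.

```bash
cat > plan.py <<'E'
from h import *
from plant import r
def down(yaw): return Ro.from_euler("xyz",[180,0,yaw],degrees=True)
YAW=-.1441; 
def port_R(yaw=YAW,t=np.radians(25)):
    n=np.array([-np.sin(t)*np.cos(yaw),-np.sin(t)*np.sin(yaw),np.cos(t)]);y=np.array([-np.sin(yaw),np.cos(yaw),0]);z=-n
    return Ro.from_matrix(np.column_stack([np.cross(y,z),y,z])),n
def go(p,R):
    s=r.get_state();R0=Ro.from_euler("xyz",s["eef_rot"],degrees=True)
    print("t",round(s["time_s"],2),"tcp",np.round(s["tcp_pos"],4),np.round(s["eef_rot"],2),"F",np.round(s["contact_force"],1))
    print(" shift cm",np.round(R0.inv().apply(np.array(p)-s["tcp_pos"])*100,2),"rot",np.round((R0.inv()*R).as_rotvec(),4))
E
python3 - <<'E'
from plan import *
go([.648,-.185,.15],down(-169.6))
E
```

```text
t 1.4 tcp [ 0.1478 -0.6586  0.2266] [ 180.     -0.   -167.35] F [ 0.1 -0.3  0.4]
 shift cm [-59.18  35.25   7.66] rot [ 0.     -0.      0.0393]
```

Call:
move_arm(targets=[[[-59.2,35.2,7.6],[0,0,0.039]],[[-59.2,35.2,7.6],[0,0,0.039]],[[-59.2,35.2,7.6],[0,0,0.039]],[[-59.2,35.2,7.6],[0,0,0.039]],[[-59.2,35.2,7.6],[0,0,0.039]]], jaw=5.4, squeeze=40)

```text
time_s: 2.02
tcp_pos: [0.3749, -0.4438, 0.1924]
eef_rot: [-180.0, 0.0, -169.6]
contact_force: [1.4, -1.0, 0.4]
gripper_width: 0.0546
gripper_force: 0.0
```

```bash
python3 - <<'E'
from plan import *
go([.648,-.185,.15],down(-169.6))
E
```

```text
t 2.02 tcp [ 0.3749 -0.4438  0.1924] [-1.7996e+02  3.0000e-02 -1.6958e+02] F [ 1.4 -1.   0.4]
 shift cm [-31.54  20.52   4.25] rot [-0.0006  0.0005  0.0003]
```

Call:
move_arm(targets=[[[-31.5,20.5,4.2],[0,0,0]],[[-31.5,20.5,4.2],[0,0,0]],[[-31.5,20.5,4.2],[0,0,0]],[[-31.5,20.5,4.2],[0,0,0]],[[-31.5,20.5,4.2],[0,0,0]]])

```text
time_s: 2.65
tcp_pos: [0.6004, -0.23, 0.1577]
eef_rot: [-180.0, 0.0, -169.6]
contact_force: [0.3, -1.4, 0.3]
gripper_width: 0.0535
gripper_force: 0.0
```

Call:
move_arm(targets=[[[0,0,0],[0,0,0]]])

```text
time_s: 2.78
tcp_pos: [0.6014, -0.2284, 0.1564]
eef_rot: [180.0, -0.0, -169.3]
contact_force: [-0.2, -0.0, 0.2]
gripper_width: 0.0542
gripper_force: 0.0
```

```bash
python3 - <<'E'
from plan import *
from plant import viewer
go([.648,-.185,.0437],down(-169.6))
d=viewer.capture("scene");t=viewer.capture("top")
f=lambda d,a:cv2.resize(d["image"][a[1]:a[3],a[0]:a[2]],(400,400),interpolation=cv2.INTER_CUBIC)
cv2.imwrite("pics/hov.png",np.hstack([f(d,(160,165,250,255)),f(t,(295,115,395,215))]))
E
```

```text
t 2.77 tcp [ 0.6014 -0.2284  0.1564] [ 1.7998e+02 -4.0000e-02 -1.6934e+02] F [-0.2 -0.   0.2]
 shift cm [-5.39  3.4  11.27] rot [ 0.0003 -0.0007  0.0046]
```

View pics/hov.png

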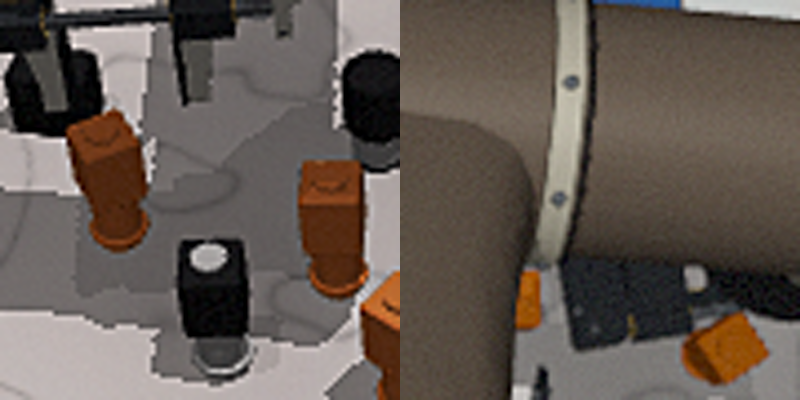

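The fingers hover behind the coupler, whose cap is at crop (210,257). The arm hides the top view. Going over the coupler.

Call:
move_arm(targets=[[[-5.4,3.4,0],[0,0,0]],[[-5.4,3.4,3],[0,0,0]],[[-5.4,3.4,3],[0,0,0]]])

```text
time_s: 3.25
tcp_pos: [0.6437, -0.1888, 0.1255]
eef_rot: [179.9, -0.3, -169.6]
contact_force: [0.7, 0.7, 0.2]
gripper_width: 0.0542
gripper_force: 0.0
```

```bash
python3 - <<'E'
from plan import *
from plant import viewer
go([.648,-.185,.0437],down(-169.6))
s=r.get_state();R0=Ro.from_euler("xyz",s["eef_rot"],degrees=True)
d=viewer.capture("scene");x0,y0,x1,y1=170,170,250,250;S=7
im=cv2.resize(d["image"][y0:y1,x0:x1],None,fx=S,fy=S,interpolation=cv2.INTER_CUBIC)
def dr(P,c): cv2.polylines(im,[((proj(d,P)-[x0,y0]+.5)*S).astype(int)],True,c,1)
for dx in(-.0095,.0095): # pad tip edges
    for sg in(-1,1): dr(R0.apply([[dx,sg*.027,0],[dx,sg*.027,-.02]])+s["tcp_pos"],(0,255,0))
c=place(np.array([[a*.017,b*.017,.085] for a,b in((1,1),(1,-1),(-1,-1),(-1,1))]),.6485,-.185,.182);dr(c,(0,0,255))
a=np.linspace(0,6.28,30);dr(np.c_[.6485+.01*np.cos(a),-.185+.01*np.sin(a),0*a+.089],(255,0,255))
dr(np.c_[.6485+.0175*np.cos(a),-.185+.0175*np.sin(a),0*a+.009],(255,0,255))
cv2.imwrite("pics/ov.png",im)
E
```

```text
t 3.25 tcp [ 0.6437 -0.1888  0.1255] [ 179.92   -0.25 -169.65] F [0.7 0.7 0.2]
 shift cm [-0.53  0.29  8.18] rot [ 0.0014 -0.0044 -0.0008]
```

View pics/ov.png

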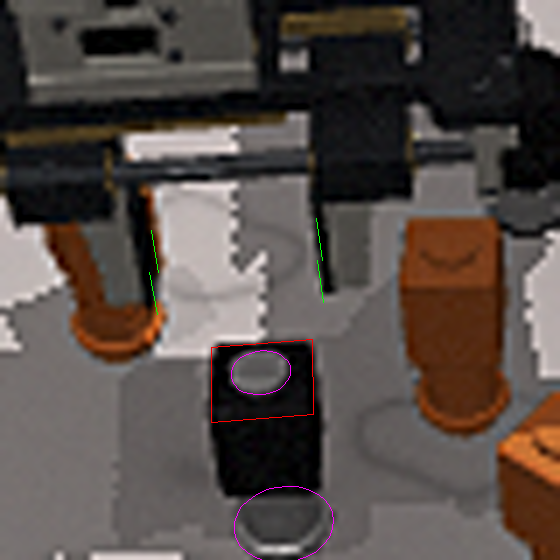

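The model overlay fits the cap at crop (262,372), and the pads line up too. Descending.

Call:
move_arm(targets=[[[-0.3,0.2,1.5],[0,0,0]],[[-0.3,0.2,1.5],[0,0,0]]])

```text
time_s: 3.55
tcp_pos: [0.6477, -0.1863, 0.1119]
eef_rot: [180.0, -0.1, -169.6]
contact_force: [-0.4, -0.3, -0.6]
gripper_width: 0.0541
gripper_force: 0.0
```

```bash
python3 - <<'E'
from plan import *
go([.6485,-.185,.0437],down(-169.6))
E
```

```text
t 3.55 tcp [ 0.6477 -0.1863  0.1119] [ 1.7997e+02 -6.0000e-02 -1.6964e+02] F [-0.4 -0.3 -0.6]
 shift cm [-0.11  0.11  6.82] rot [ 0.0005 -0.0011 -0.0007]
```

Call:
move_arm(targets=[[[-0.1,0.1,3.0],[0,0,0]],[[-0.1,0.1,6.6],[0,0,0]],[[-0.1,0.1,6.6],[0,0,0]],[[-0.1,0.1,6.6],[0,0,0]]])

```text
time_s: 4.05
tcp_pos: [0.6501, -0.1851, 0.0481]
eef_rot: [-180.0, 0.1, -169.6]
contact_force: [0.6, -0.2, -0.2]
gripper_width: 0.0541
gripper_force: 0.0
```

Call:
move_arm(targets=[[[0,0,0],[0,0,0]],[[0,0,0],[0,0,0]],[[0,0,0],[0,0,0]],[[0,0,0],[0,0,0]]], jaw=2.5, squeeze=45)

```text
time_s: 4.55
tcp_pos: [0.6498, -0.1847, 0.0476]
eef_rot: [-180.0, 0.1, -169.6]
contact_force: [-1.1, 0.9, 6.0]
gripper_width: 0.0342
gripper_force: 44.2
```

```bash
python3 - <<'E'
from plan import *
go([.6485,-.185,.2],down(-169.6));print(r.get_state()["gripper_width"],r.get_state()["gripper_force"])
E
```

```text
t 4.55 tcp [ 0.6498 -0.1847  0.0476] [-1.7997e+02  7.0000e-02 -1.6956e+02] F [-1.1  0.9  6. ]
 shift cm [ 1.200e-01 -1.000e-02 -1.524e+01] rot [-0.0005  0.0013  0.0006]
0.03424540234094609 44.16233718395233
```

Call:
move_arm(targets=[[[0,0,-6],[0,0,0]],[[0,0,-12],[0,0,0]],[[0,0,-17],[0,0,0]],[[0,0,-17],[0,0,0]]])

```text
time_s: 5.05
tcp_pos: [0.6514, -0.1851, 0.2218]
eef_rot: [-179.9, 0.5, -169.6]
contact_force: [0.1, -0.4, -2.1]
gripper_width: 0.0339
gripper_force: 44.2
```

```bash
python3 - <<'E'
from plan import *
R,n=port_R()
go(np.array([.6304,.1697,.075])+n*(.0476+.08),R)
E
```

```text
t 5.05 tcp [ 0.6514 -0.1851  0.2218] [-179.86    0.46 -169.57] F [ 0.1 -0.4 -2.1]
 shift cm [ 0.78 37.01  3.02] rot [ 0.0701 -0.4241  0.3211]
```

Call:
move_arm(targets=[[[0.8,37.0,0.0],[0.07,-0.424,0.321]],[[0.8,37.0,0.0],[0.07,-0.424,0.321]],[[0.8,37.0,0.0],[0.07,-0.424,0.321]],[[0.8,37.0,2.0],[0.07,-0.424,0.321]],[[0.8,37.0,2.0],[0.07,-0.424,0.321]]])

```text
time_s: 5.68
tcp_pos: [0.5989, 0.0548, 0.2066]
eef_rot: [-180.0, 24.5, 171.7]
contact_force: [2.1, -0.1, -0.2]
gripper_width: 0.034
gripper_force: 44.2
```

Call:
move_arm(targets=[[[0,0,0],[0,0,0]]])

```text
time_s: 5.8
tcp_pos: [0.5992, 0.0569, 0.2066]
eef_rot: [-179.9, 24.4, 172.0]
contact_force: [-0.0, -1.3, -0.7]
gripper_width: 0.0341
gripper_force: 44.2
```

```bash
python3 - <<'E'
from plan import *
R,n=port_R()
go(np.array([.6304,.1697,.075])+n*(.0476+.08),R)
E
```

```text
t 5.8 tcp [0.5992 0.0569 0.2066] [-179.9    24.41  172.05] F [-0.  -1.3 -0.7]
 shift cm [ 4.18 11.63 -0.17] rot [ 0.0006 -0.0103  0.0049]
```

Call:
move_arm(targets=[[[4.2,11.6,-0.2],[0,-0.01,0.004]],[[4.2,11.6,-0.2],[0,-0.01,0.004]],[[4.2,11.6,-0.2],[0,-0.01,0.004]],[[4.2,11.6,-0.2],[0,-0.01,0.004]]])

```text
time_s: 6.3
tcp_pos: [0.5793, 0.1737, 0.1922]
eef_rot: [180.0, 24.9, 171.5]
contact_force: [0.1, -0.6, -2.3]
gripper_width: 0.0341
gripper_force: 44.2
```

```bash
cat > ov.py <<'E'
from plan import *
from plant import viewer
import sys
def ov(name,p=(.6304,.1697,.075),L=.0476,ox=0.):
    R,n=port_R();s=r.get_state();R0=Ro.from_euler("xyz",s["eef_rot"],degrees=True);A=np.linspace(0,6.28,30)
    ring=lambda o,Rm,h,rad:o+Rm.apply(np.c_[rad*np.cos(A),rad*np.sin(A),0*A-h])  # tool axes: -z = coupler z
    out=[]
    for c,roi in(("scene",(310,170,400,250)),("top",(160,115,250,195))):
        d=viewer.capture(c);x0,y0,x1,y1=roi;S=8;im=cv2.resize(d["image"][y0:y1,x0:x1],None,fx=S,fy=S,interpolation=cv2.INTER_CUBIC)
        def dr(P,col): cv2.polylines(im,[((proj(d,P)-[x0,y0]+.5)*S).astype(int)],False,col,1)
        p=np.array(p)
        for h in(.0,.029): dr(ring(p,R,h,.006),(255,0,255))
        dr(p+np.outer([0,.034,.08],n),(255,0,255))
        dr(p+R.apply(np.array([[a*.032,b*.042,0] for a,b in((1,1),(1,-1),(-1,-1),(-1,1),(1,1))])),(0,255,255))
        o=s["tcp_pos"]+R0.apply([ox,0,L])
        dr(ring(o,R0,0,.014),(0,255,0));dr(ring(o,R0,.009,.0175),(0,255,0))
        for h in(.04,.085): dr(o+R0.apply(np.array([[a*.017,b*.017,-h] for a,b in((1,1),(1,-1),(-1,-1),(-1,1),(1,1))])),(0,255,0))
        out.append(im)
    cv2.imwrite(f"pics/{name}.png",cv2.resize(np.vstack(out),(0,0),fx=.47,fy=.47) if 0 else out[0]); cv2.imwrite(f"pics/{name}_t.png",out[1])
    return R,n
E
python3 - <<'E'
from ov import *
R,n=ov("pre");go(np.array([.6304,.1697,.075])+n*(.0476+.08),R)
E
```

```text
t 6.4 tcp [0.5797 0.173  0.1929] [179.92  24.93 171.42] F [ 0.3 -0.7 -0.8]
 shift cm [0.39 0.4  0.06] rot [-0.001  -0.0012 -0.0052]
```

View pics/pre.png

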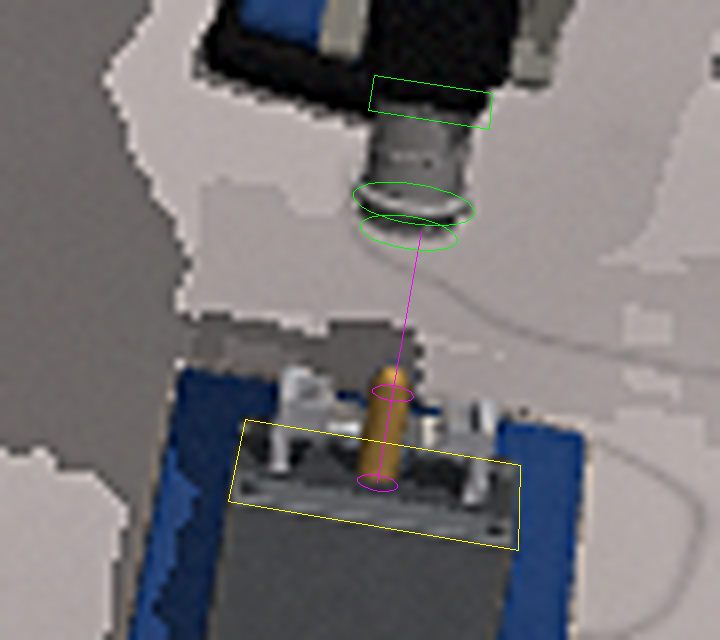

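The overlay agrees with the picture. The pin axis, at crop (380,482) to (391,372), and the jaws match, and the nose sits about 1.3 mm up-image of the model, consistent with a ~1.3 mm offset along tool x. Lining up just above the pin tip.

```bash
cat >> plan.py <<'E'
P0=np.array([.6304,.1697,.075])
def tgt(d,ox=.0013,L=.0476):
    R,n=port_R();go(P0+n*(L+d)-R.apply([ox,0,0]),R)
    s=r.get_state();e=R.inv().apply(s["tcp_pos"]-P0);print(" port-frame err mm x,y, nose gap:",np.round([(e[0]+ox)*1e3,e[1]*1e3,(-e[2]-L)*1e3],2),"F tool",np.round(R.inv().apply(s["contact_force"]),1),"M",np.round(R.inv().apply(s["moment"]),2),"grip",s["gripper_width"])
E
python3 -c "
from plan import *
tgt(.042)"
```

```text
t 6.4 tcp [0.5797 0.173  0.1929] [179.92  24.93 171.42] F [ 0.3 -0.7 -0.8]
 shift cm [0.26 0.4  3.86] rot [-0.001  -0.0012 -0.0052]
 port-frame err mm x,y, nose gap: [-2.6  -4.   80.63] F tool [-0.  -0.7  0.9] M [0.01 1.65 0.01] grip 0.03406673745873853
```

Call:
move_arm(targets=[[[0.26,0.4,2.0],[0,0,-0.005]],[[0.26,0.4,3.8],[0,0,-0.005]],[[0.26,0.4,3.8],[0,0,-0.005]],[[0.26,0.4,3.8],[0,0,-0.005]]])

```text
time_s: 6.9
tcp_pos: [0.5972, 0.173, 0.1641]
eef_rot: [180.0, 24.0, 172.1]
contact_force: [0.2, 0.7, -1.5]
gripper_width: 0.0341
gripper_force: 44.2
```

```bash
python3 -c "
from ov import *
tgt(.025)
ov('pre2',ox=.0013)"
```

```text
t 6.9 tcp [0.5972 0.173  0.1641] [180.    24.04 172.1 ] F [ 0.2  0.7 -1.5]
 shift cm [0.58 0.15 2.24] rot [ 0.0026 -0.0167  0.0056]
 port-frame err mm x,y, nose gap: [-6.13 -1.51 47.26] F tool [0.5 0.8 1.4] M [0.01 1.58 0.02] grip 0.03411837886332895
```

View pics/pre2.png

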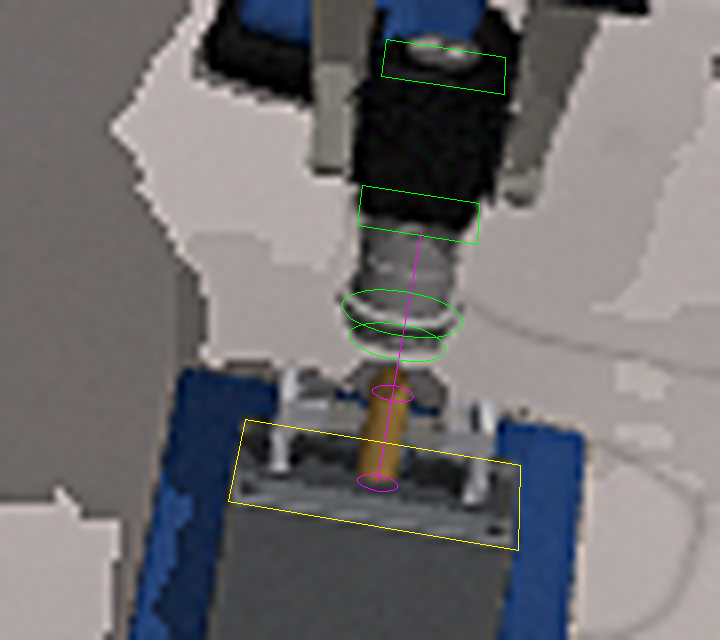

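The nose is about 12 mm above the pin tip, which shows at crop (391,372), and off axis by 6 and 1.5 mm as measured. Correcting.

```bash
python3 -c "
from plan import *
tgt(.042)"
```

```text
t 7.0 tcp [0.5971 0.1736 0.1646] [179.95  24.08 172.13] F [ 0.1 -0.3 -1.3]
 shift cm [0.61 0.09 0.59] rot [ 0.0037 -0.0161  0.0062]
 port-frame err mm x,y, nose gap: [-6.22 -0.88 47.76] F tool [ 0.5 -0.3  1.3] M [-0.03  1.63 -0.03] grip 0.0342789362978402
```

Call:
move_arm(targets=[[[0.6,0.1,0.5],[0.002,-0.016,0.006]],[[0.6,0.1,0.5],[0.002,-0.016,0.006]],[[0.6,0.1,0.5],[0.002,-0.016,0.006]]])

```text
time_s: 7.38
tcp_pos: [0.5969, 0.1728, 0.1636]
eef_rot: [179.9, 24.0, 172.1]
contact_force: [-0.9, 0.1, -1.3]
gripper_width: 0.034
gripper_force: 44.2
```

```bash
python3 -c "
from plan import *
tgt(.042)"
```

```text
t 7.38 tcp [0.5969 0.1728 0.1636] [179.87  24.04 172.11] F [-0.9  0.1 -1.3]
 shift cm [0.56 0.18 0.5 ] rot [ 0.0049 -0.0168  0.0058]
 port-frame err mm x,y, nose gap: [-5.66 -1.78 46.91] F tool [ 1.3 -0.   0.8] M [ 0.02  1.58 -0.06] grip 0.03398401692342441
```

```bash
python3 -c "
from plan import *
s=r.get_state();print(np.round(s['joints'],2),np.round(s['joint_torque'],1))"
```

```text
[  40.92    7.33  -44.46   40.85  -27.8  -173.6 ] [ -0.  -35.3  24.6   4.3   0.1   0. ]
```

Joint 6 is at its limit of -173.6°. Any turn about z fits the coupler, so I'll turn the tool about its own z.

Call:
move_arm(targets=[[[0,0,-0.5],[0,0,-0.18]],[[0,0,-0.5],[0,0,-0.36]],[[0,0,-0.5],[0,0,-0.5]],[[0,0,-0.5],[0,0,-0.5]]])

```text
time_s: 7.88
tcp_pos: [0.5948, 0.1731, 0.168]
eef_rot: [-168.1, 21.0, -157.0]
contact_force: [0.3, -0.1, -1.1]
gripper_width: 0.0344
gripper_force: 44.2
```

```bash
cat >> plan.py <<'E'
def tgt(d,ox=.0013,L=.0476,phi=-.5,P0=P0):
    R,n=port_R();Rt=R*Ro.from_euler("z",phi);go(P0+n*(L+d)-Rt.apply([ox,0,0]),Rt)
    s=r.get_state();e=R.inv().apply(s["tcp_pos"]+Rt.apply([ox,0,0])-P0);print(" port-frame err mm x,y, nose gap:",np.round([e[0]*1e3,e[1]*1e3,(-e[2]-L)*1e3],2),"F port",np.round(R.inv().apply(s["contact_force"]),1),"grip",round(s["gripper_width"],4),"j",np.round(s["joints"],1))
E
python3 -c "
from plan import *
tgt(.042)"
```

```text
t 7.88 tcp [0.5948 0.1731 0.168 ] [-168.06   21.01 -157.05] F [ 0.3 -0.1 -1.1]
 shift cm [0.38 0.48 0.99] rot [ 0.0124 -0.0125  0.0049]
 port-frame err mm x,y, nose gap: [-5.84 -2.4  51.8 ] F port [ 0.2 -0.1  1.2] grip 0.0344 j [  41.4    6.9  -44.1   39.9  -28.6 -144.3]
```

Right direction, j6 is free now. Aligning.

Call:
move_arm(targets=[[[0.38,0.48,0.9],[0.012,-0.012,0]],[[0.38,0.48,0.9],[0.012,-0.012,0]],[[0.38,0.48,0.9],[0.012,-0.012,0]]])

```text
time_s: 8.25
tcp_pos: [0.5939, 0.1753, 0.1577]
eef_rot: [-167.3, 21.7, -156.9]
contact_force: [-0.1, 0.8, -2.4]
gripper_width: 0.0341
gripper_force: 44.2
```

```bash
python3 -c "
from plan import *
tgt(.038)"
```

```text
t 8.25 tcp [0.5939 0.1753 0.1577] [-167.33   21.67 -156.94] F [-0.1  0.8 -2.4]
 shift cm [0.02 0.04 0.5 ] rot [ 0.0003 -0.0008  0.0041]
 port-frame err mm x,y, nose gap: [-0.33 -0.28 42.97] F port [1.2 0.7 2.1] grip 0.0341 j [  40.6    7.3  -46.8   46.1  -26.2 -150.2]
```

```bash
python3 -c "
from ov import *
ov('pre3',ox=.0013)
a=cv2.imread('pics/pre3.png')[100:520,150:600];b=cv2.imread('pics/pre3_t.png');cv2.imwrite('pics/p3.png',np.hstack([a,cv2.resize(b,(350,311))[:, :].repeat(1,0) if 0 else cv2.copyMakeBorder(cv2.resize(b,(350,311)),0,109,0,0,0)]))"
```

```text
(no output)
```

View pics/p3.png

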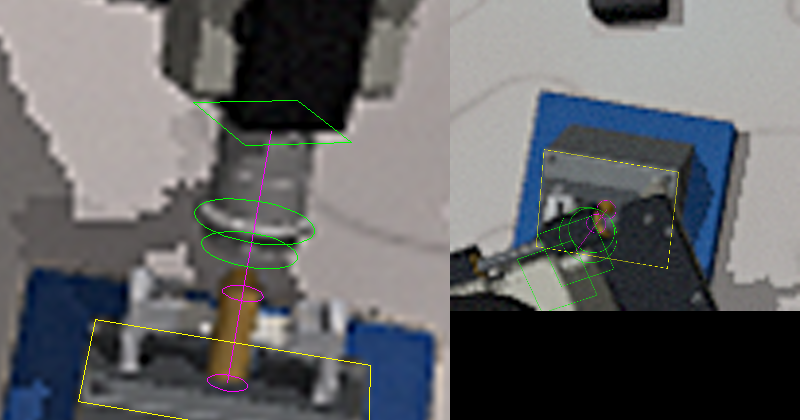

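The nose (crop centre ~255,245) sits on the pin's axis just above the tip at (243,280). Inserting.

Call:
move_arm(targets=[[[0.03,0.04,0.8],[0,0,0]],[[0.03,0.04,1.6],[0,0,0]],[[0.03,0.04,1.9],[0,0,0]],[[0.03,0.04,1.9],[0,0,0]]])

```text
time_s: 8.85
tcp_pos: [0.6013, 0.1743, 0.1397]
eef_rot: [-167.3, 21.6, -156.9]
contact_force: [0.5, -0.7, -0.7]
gripper_width: 0.0344
gripper_force: 44.2
```

```bash
python3 -c "
from plan import *
tgt(.0)"
```

```text
t 8.85 tcp [0.6013 0.1743 0.1397] [-167.28   21.63 -156.86] F [ 0.5 -0.7 -0.7]
 shift cm [-0.06  0.    2.34] rot [-0.     -0.0013  0.0055]
 port-frame err mm x,y, nose gap: [ 0.49 -0.27 23.44] F port [-0.3 -0.6  0.9] grip 0.0344 j [  38.2    9.1  -48.4   51.7  -23.  -154. ]
```

Call:
move_arm(targets=[[[-0.05,0,0.4],[0,0,0]],[[-0.05,0,0.8],[0,0,0]],[[-0.05,0,0.9],[0,0,0]]])

```text
time_s: 9.22
tcp_pos: [0.6055, 0.174, 0.1318]
eef_rot: [-167.3, 21.6, -156.8]
contact_force: [-0.8, -0.9, -0.3]
gripper_width: 0.0344
gripper_force: 44.2
```

```bash
python3 -c "
from plan import *
tgt(.0)"
```

```text
t 9.22 tcp [0.6055 0.174  0.1318] [-167.28   21.64 -156.84] F [-0.8 -0.9 -0.3]
 shift cm [-0.   -0.01  1.45] rot [ 0.     -0.001   0.0058]
 port-frame err mm x,y, nose gap: [ 0.07  0.07 14.55] F port [ 0.7 -1.   0. ] grip 0.0344 j [  36.9    9.9  -49.1   54.7  -21.5 -156.1]
```

Call:
move_arm(targets=[[[0,0,0.3],[0,0,0]],[[0,0,0.6],[0,0,0]],[[0,0,0.6],[0,0,0]]])

```text
time_s: 9.6
tcp_pos: [0.608, 0.1737, 0.1263]
eef_rot: [-167.3, 21.6, -156.8]
contact_force: [0.9, -0.3, -2.7]
gripper_width: 0.034
gripper_force: 44.1
```

```bash
python3 -c "
from plan import *
tgt(.0)"
```

```text
t 9.6 tcp [0.608  0.1737 0.1263] [-167.28   21.64 -156.85] F [ 0.9 -0.3 -2.7]
 shift cm [-0.   -0.01  0.85] rot [ 0.0001 -0.0011  0.0057]
 port-frame err mm x,y, nose gap: [0.08 0.08 8.55] F port [ 0.3 -0.1  2.9] grip 0.034 j [  35.9   10.5  -49.6   57.   -20.5 -157.6]
```

Call:
move_arm(targets=[[[0,0,0.2],[0,0,0]],[[0,0,0.4],[0,0,0]],[[0,0,0.4],[0,0,0]]])

```text
time_s: 9.98
tcp_pos: [0.6097, 0.1735, 0.123]
eef_rot: [-167.3, 21.7, -156.8]
contact_force: [-1.6, -0.9, 1.1]
gripper_width: 0.0342
gripper_force: 44.2
```

Call:
move_arm(targets=[[[0,0,0.2],[0,0,0]],[[0,0,0.2],[0,0,0]]])

```text
time_s: 10.22
tcp_pos: [0.6105, 0.1735, 0.1214]
eef_rot: [-167.3, 21.7, -156.8]
contact_force: [-4.6, -1.4, 3.4]
gripper_width: 0.0341
gripper_force: 44.2
```

```bash
python3 -c "
from plan import *
tgt(.0)"
```

```text
t 10.22 tcp [0.6105 0.1735 0.1214] [-167.29   21.68 -156.84] F [-4.6 -1.4  3.4]
 shift cm [ 0.03 -0.02  0.3 ] rot [ 0.0003 -0.0003  0.0057]
 port-frame err mm x,y, nose gap: [-0.15  0.3   2.99] F port [ 2.5 -2.1 -4.9] grip 0.0341 j [  34.8   11.   -50.1   59.6  -19.5 -159.4]
```

Call:
move_arm(targets=[[[0,0,0.15],[0,0,0]],[[0,0,0.15],[0,0,0]]])

```text
time_s: 10.48
tcp_pos: [0.6111, 0.1735, 0.1201]
eef_rot: [-167.3, 21.7, -156.8]
contact_force: [-5.2, -2.1, 5.2]
gripper_width: 0.034
gripper_force: 44.2
```

Call:
move_arm(targets=[[[0,0,0.15],[0,0,0]],[[0,0,0.15],[0,0,0]]])

```text
time_s: 10.72
tcp_pos: [0.6117, 0.1733, 0.1188]
eef_rot: [-167.3, 21.7, -156.8]
contact_force: [-5.7, -0.7, 4.3]
gripper_width: 0.0342
gripper_force: 44.2
```

```bash
python3 -c "
from ov import *
tgt(.0)
ov('ins',ox=.0013)"
```

```text
t 10.72 tcp [0.6117 0.1733 0.1188] [-167.28   21.69 -156.83] F [-5.7 -0.7  4.3]
 shift cm [ 0.03 -0.02  0.01] rot [ 0.0002 -0.0002  0.0057]
 port-frame err mm x,y, nose gap: [-0.15  0.29  0.09] F port [ 3.2 -1.5 -6.2] grip 0.0342 j [  34.3   11.2  -50.3   60.9  -19.1 -160.3]
```

View pics/ins.png

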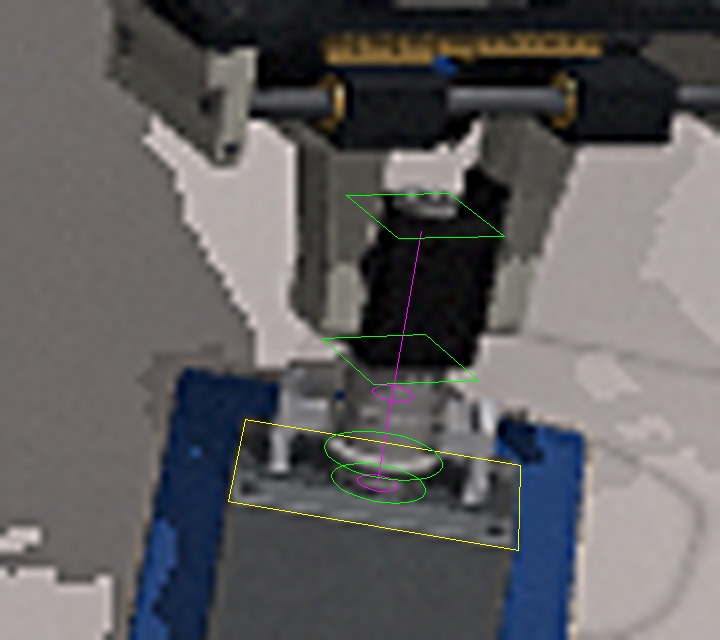

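The bead now shows past the rollers, low at the face (crop ~385,470), about 1.5 mm above the modelled home position. The force matches the pin spring alone, so I'll raise the grip and press on until it seats.

Call:
move_arm(targets=[[[0.02,-0.02,0.1],[0,0,0]],[[0.02,-0.02,0.1],[0,0,0]]], squeeze=58)

```text
time_s: 11.08
tcp_pos: [0.612, 0.1733, 0.1183]
eef_rot: [-167.3, 21.7, -156.8]
contact_force: [-10.3, -0.8, 8.7]
gripper_width: 0.034
gripper_force: 57.0
```

Call:
move_arm(targets=[[[0,0,0.1],[0,0,0]],[[0,0,0.1],[0,0,0]]])

```text
time_s: 11.32
tcp_pos: [0.6126, 0.1734, 0.1184]
eef_rot: [-167.3, 21.8, -156.8]
contact_force: [-16.2, -1.3, 17.2]
gripper_width: 0.0338
gripper_force: 57.3
```

```bash
python3 -c "
from plan import *
tgt(.0)"
```

```text
t 11.32 tcp [0.6126 0.1734 0.1184] [-167.29   21.82 -156.79] F [-16.2  -1.3  17.2]
 shift cm [ 0.09 -0.01 -0.06] rot [0.0005 0.0021 0.0059]
 port-frame err mm x,y, nose gap: [-0.73  0.51 -0.61] F port [  7.   -3.6 -22.3] grip 0.0338 j [  33.9   11.2  -50.5   61.9  -18.7 -160.9]
```

Call:
move_arm(targets=[[[0.06,0.02,0],[0,0,0]],[[0.06,0.02,0],[0,0,0]],[[0.06,0.02,0],[0,0,0]]])

```text
time_s: 11.7
tcp_pos: [0.6125, 0.1734, 0.1184]
eef_rot: [-167.3, 21.8, -156.8]
contact_force: [-12.8, -2.5, 15.2]
gripper_width: 0.0337
gripper_force: 57.2
```

```bash
python3 -c "
from ov import *
tgt(.0)
ov('end',ox=.0013)"
```

```text
t 11.7 tcp [0.6125 0.1734 0.1184] [-167.28   21.84 -156.81] F [-12.8  -2.5  15.2]
 shift cm [ 0.08 -0.01 -0.06] rot [0.0003 0.0025 0.0056]
 port-frame err mm x,y, nose gap: [-0.61  0.49 -0.58] F port [  4.7  -4.3 -19. ] grip 0.0337 j [  33.8   11.2  -50.5   62.1  -18.7 -161.1]
```

View pics/end.png

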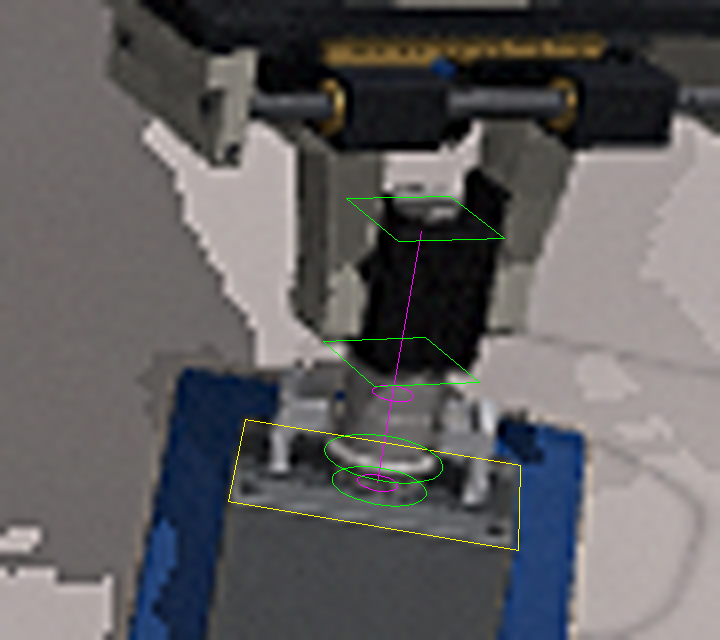

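The bead's lower edge, at crop (385,478), now lies on the modelled home ring. The axial force is about 20 N (9.5 N spring plus face contact), and the last 1 mm of push gave no further travel, so it is seated. Handing in.

```bash
python3 -c "
from plant import r
print(r.close_job())"
```

```text
the job is handed in; nothing more can be done
None
```

I handed the job in at about 12 s with the coupler past the rollers and pressed home on the slanted face. It is still gripped at about 57 N with about 20 N of axial push, and the hand-in returned no verdict.

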